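# Rinse a dosing cup and invert it on the drying rack

### The arm

A 7-joint arm with a two-finger parallel gripper is mounted at the origin on the work surface. World frame = base frame: x ahead of the robot, y to its left, z up, the work surface at z = 0. Lengths are in m, angles in rad, forces in N, time in s.
With the tool pointing down it reaches from about 0.425 to 1.025 m from the base axis. Payload 3.6 kg.
Tool frame: the origin (TCP) lies at the very end of the fingers, on their centre line; the grasp point (between the pads) lies 19 mm behind it; z points along the fingers, y is the line along which they close (so a half turn about z gives the same grasp; the last joint's range is limited). The gripper opens to 85 mm and grips with 20 to 120 N. Pads are 22 mm wide; open, the fingers measure 114 mm over their backs; the gripper's body (76 mm by 85 mm) begins 54 mm behind the grasp point. The pads swing forward as they close: fully open they stand 13 mm farther back than shut.
Start: joints at [1.151, 0.591, 0.048, 1.609, -0.033, 0.943, -0.034], TCP at [0.233, -0.687, 0.205] pointing down, gripper open.
Joint ranges: [-2.69, 2.69], [-0.47, 2.24], [-1.27, 1.36], [0.19, 2.51], [-1.53, 4.68], [0.08, 2.07], [-3.09, 3.09]. Speed limits (rad/s): [2.57, 2.57, 3.14, 3.14, 3.14, 3.14, 3.14].

### API

Orientations are given as a rotation vector (axis times angle).
In Python, from rig import ctrl gives the robot as it stands.
- The arm moves only by the tool play_rows, never from a script. Its argument "deltas" is text: rows parted by semicolons, each of 6 numbers parted by spaces: the shift along the tool's x, y, z as a fraction of full scale, then the turn, a rotation vector about the tool's x, y, z as a fraction of full scale. In form: tx ty tz ax ay az; .... A call has exactly 10 rows; each row shifts and turns the commanded pose from where the row before left it, along the tool's axes as they then stand; what a row does not reach is not made up. Full scale, the value 1, is 20 mm for a shift and 0.08 rad for a turn. A row lasts 1/12 s, in which the tool goes at most 41.7 mm and 7.16 degrees, less where a joint would pass 70% of its speed; a pose out of reach is approached as far as the arm can. A call with a number of a shift or a turn outside -1 to 1 is refused whole. A call with a gripper value outside its range is refused whole. "gripper" is the opening, from -1 (shut) to 1 (fully open), set as the call begins (left out, the last holds). The fingers move at their own pace and stop on an object; "squeeze" is the grip in N (left out, the last holds). Time passes only in rows, so rows that do not move let the fingers close, or fill a call up. It gives the time, the measured TCP pose, the force, the opening and the grip force at its end, in the units of the state.
- ctrl.observe(): the state, without advancing time (a new reading comes with each control period).
- ctrl.read_camera(name): name is "scene" or "top"; returns a dict with "image" (400x640x3 uint8, red, green, blue), "fx", "fy", "cx", "cy" (pixels), "R" (3x3) and "t" (3): a world point X has camera coordinates R X + t. Camera axes: x right, y down, z forward; pixel columns grow to the right and rows downward; lengths in m; the calibration is good to about 2 mm. A picture is of the moment at which its call begins. There is no depth.
- ctrl.sign_off(): hands the job in; it is judged then, once.
The state is a dict: "t": time; "q": joint angles; "joint_velocities": joint speeds; "tau": joint torques, N m; "tool_pos": TCP position; "tool_rot": TCP orientation; "ft_force": force on the tool from outside, world axes, zero at the start; "ft_torque": the same for the moment, N m; "finger_gap": opening from 0.0 (shut) to 1.0 (fully open); "finger_force": force on a finger pad.
Only numpy, scipy, OpenCV 4.12 (cv2) and the standard library are available. Lean on these libraries where they do the work, as an engineer would, in place of code of your own. Each camera call takes 0.05 s, during which the arm holds its last target. There are 200 camera calls.

### The job

Take the steel cup out of the sloping wire cradle, hold it upside down over the rinser and press its rim down on the sprung star valve until the valve is fully down, keeping it there for about half a second. Then lower it, still upside down, over the free slim peg of the drying rack, all the way until its rim is on the rack before you let go. Leave the cup that is already drying and everything else on the bench where it is.

Things in the scene. Friction and masses are not known exactly. Their poses are not given: they have to be found in the camera images.
- cup: Plain cylindrical steel cup, 56 mm outside diameter, 50 mm inside, 100 mm long, floor 4 mm thick, 120 g. Origin at the centre of the outside of its closed bottom; z runs along its axis towards the mouth. At the start it lies in the cradle, mouth at the low end, its axis sloping 20 degrees (mouth lower). Best gripped across its sides 35 mm from the bottom, gripper leaning to the bottom's side.
- cup_rim (a point): Centre of the cup's mouth, in the rim plane, 100 mm along z from the cup's origin.
- cradle: Fixed sloping cradle on a black 130 x 70 mm foot: two steel rails 32 mm apart (outer width 40 mm) and a low stop at the low end. Origin under the foot's centre on the bench; its x axis points horizontally to the low end (where the cup's mouth is). The cup's axis lies in the vertical plane through x. Highest point of cradle 80 mm.
- rinser: Fixed black square drip tray, 140 x 140 x 22 mm, with a star valve in the middle; a brass pipe stub sticks out 30 mm from its +x side. Origin on the bench under its centre.
- valve_top (a point): Centre of the top face of the steel star (six arms of 48 mm, which the cup's rim presses on); 54 mm above the bench when up. A white nozzle, 18 mm diameter and 14 mm high, stands on it and goes inside the cup. Moves with the valve.
- valve (a joint): Depression of the star valve in m: 0 up, 0.012 fully down. Spring: about 2 N at the start of the travel, 8 N fully down.
- rack: Fixed grey drying rack, 110 mm (x) by 310 mm (y), top surface 30 mm above the bench, with three stations in a row along its y axis at y = -100, 0 and +100 mm: the free slim peg, a like peg with a cup already on it, and a thick post, in an order that varies. Origin on the bench under its centre.
- peg: The free slim peg: white, upright, 38 mm diameter, 80 mm high, its top 18 mm tapering to 23 mm. Origin at its foot's centre on the rack's top surface (30 mm above the bench), z up.
- peg_taken: A like slim peg that carries the cup already drying. Origin at its foot, 30 mm above the bench.
- post: Thick post, white, 66 mm diameter, 80 mm high, too thick for the cup. Origin at its foot, 30 mm above the bench.
- cup_drying: A like cup that already stands mouth down on its peg, its top 130 mm above the bench: leave it. Origin at the centre of its closed bottom (uppermost), z points down.
- spray: White spray bottle with black head, 64 mm diameter, 162 mm high, standing. Origin under its centre. Leave it.
- tape: Tan roll, a ring lying flat, 100 mm outside diameter, 25 mm high. Origin under its centre. Leave it.
- coupling: Brass hose coupling standing upright, 66 mm over its lugs, 55 mm high. Origin under its centre. Leave it.
- jar: Clear jar with black lid, 70 mm diameter, 85 mm high. Origin under its centre. Leave it.
- can: Grey can, 76 mm diameter, 110 mm high, behind the rack. Origin under its centre. Leave it.
Not all that is in view belongs to the job. What is shaped like the cup but orange or red is not meant. What is shaped like the rinser but red is not meant.

How it is judged:
By the outcome, as a careful person would: the job done as asked, in the order asked, and still so for the second after the job is handed in, with the robot touching nothing.
It also fails if it takes over 51 s, if anything falls off the work surface, if the arm or the gripper's body presses on something with over 40 N, if the wrist force passes 120 N, or if a joint passes its speed limit or range.

## Working session

There is one attempt and no reset: what is moved stays moved. The work goes in short steps, Python scripts to look and compute and a tool call to move; the robot and the scene stay as the last step left them, time stands still between calls to the robot, and variables do not carry over. Pictures are saved under pics/ and viewed, at most 10 in all, crops included, and the job is handed in when it is done.

Besides the shell and the picture viewer there is one more tool, called after ">>>" in YAML: its name, and indented under it one key for each argument. play_rows: Moves the arm, as the interface text tells. Shift numbers are shares of 20 mm and turn numbers shares of 0.08 rad, none past 1 either way. Its arguments: {"type":"object","properties":{"deltas":{"type":"string"},"gripper":{"type":"number"},"squeeze":{"type":"number"}},"required":["deltas"]}

```bash
mkdir -p pics; ls; cat > h.py <<'E'
import numpy as np, cv2
from scipy.spatial.transform import Rotation as Ro
from rig import ctrl
def ray(c,u,v):
    d=c["R"].T@np.array([(u-c["cx"])/c["fx"],(v-c["cy"])/c["fy"],1]); return -c["R"].T@c["t"],d
def at(c,u,v,z):
    o,d=ray(c,u,v); return (o+d*(z-o[2])/d[2]).round(4)
def proj(c,X):
    p=c["R"]@np.array(X)+c["t"]; return (c["fx"]*p[0]/p[2]+c["cx"],c["fy"]*p[1]/p[2]+c["cy"])
E
python3 - <<'E'
from h import *
for n in("scene","top"):
    c=ctrl.read_camera(n); cv2.imwrite(f"pics/{n}0.png",c["image"][:,:,::-1]); print(n,c["fx"],c["cx"],c["cy"],c["R"].round(3).tolist(),(-c["R"].T@c["t"]).round(3))
s=ctrl.observe(); print(s)
E
```

```text
pics
scene 441.87906450161836 317.6984680072221 196.9599787811301 [[0.197, 0.98, 0.011], [0.584, -0.108, -0.804], [-0.788, 0.165, -0.594]] [ 1.99  -0.247  1.2  ]
top 406.73507402864703 313.8219606870488 199.46361038115882 [[-0.012, -1.0, -0.005], [-0.993, 0.013, -0.113], [0.113, 0.003, -0.994]] [0.394 0.072 1.512]
{'t': 0.1, 'q': array([ 1.15053039,  0.59201541,  0.04832251,  1.60973226, -0.03328031,
        0.94270202, -0.03369262]), 'joint_velocities': array([ 1.28782633e-05, -3.17891586e-03, -3.47082609e-04, -2.78094397e-03,
       -7.07031643e-04, -6.29688362e-04,  1.10392785e-03]), 'tau': array([ 3.55524622e-03, -5.50002694e+01,  1.55312464e+00, -1.98825073e+01,
        9.75528412e-03,  3.82910701e-03, -9.80510436e-06]), 'tool_pos': array([ 0.23243721, -0.68586342,  0.2037501 ]), 'tool_rot': array([-3.09776288e+00, -5.10806011e-01,  7.40806404e-04]), 'ft_force': array([ 0.14539191, -1.44267062,  1.05428016]), 'ft_torque': array([0.01580684, 0.02201267, 0.00277152]), 'finger_force': 0.0, 'finger_gap': 0.9998672954522762}
```

View pics/scene0.png

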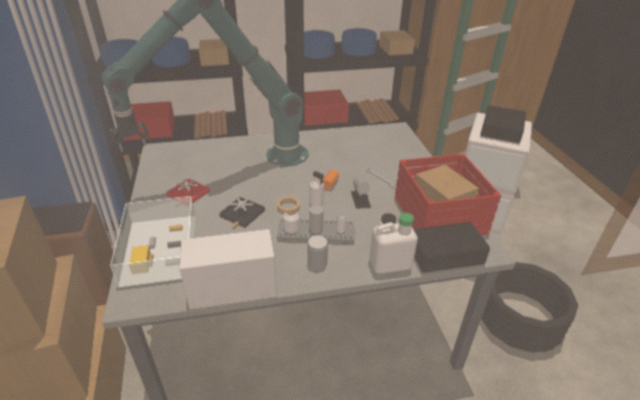

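View pics/top0.png

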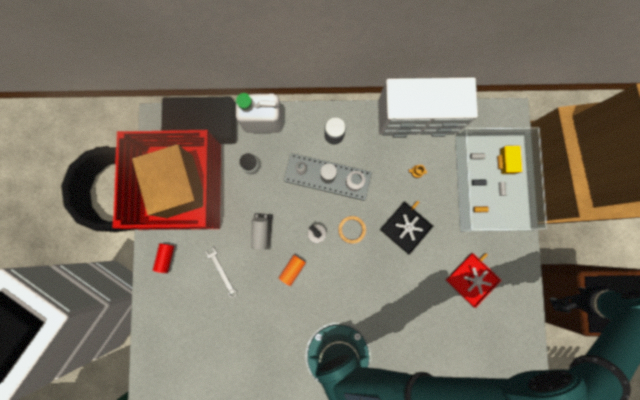

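The scene view shows the rack with the post (291,222), the drying cup (316,215) and the free peg (341,226). The top view shows the cup in its cradle (262,230), the rinser (407,227), the free peg (300,168), the spray bottle (317,232) and the tape (352,230). I'll zoom in on the parts that matter.

```bash
python3 - <<'E'
from h import *
a=cv2.imread("pics/top0.png"); b=cv2.imread("pics/scene0.png")
A=cv2.resize(a[140:260,235:435],None,fx=4,fy=4,interpolation=cv2.INTER_CUBIC); cv2.imwrite("pics/topz.png",A)
B=cv2.resize(b[160:280,215:385],None,fx=4.7,fy=4.7,interpolation=cv2.INTER_CUBIC); cv2.imwrite("pics/scz.png",B)
E
```

```text
(no output)
```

View pics/topz.png

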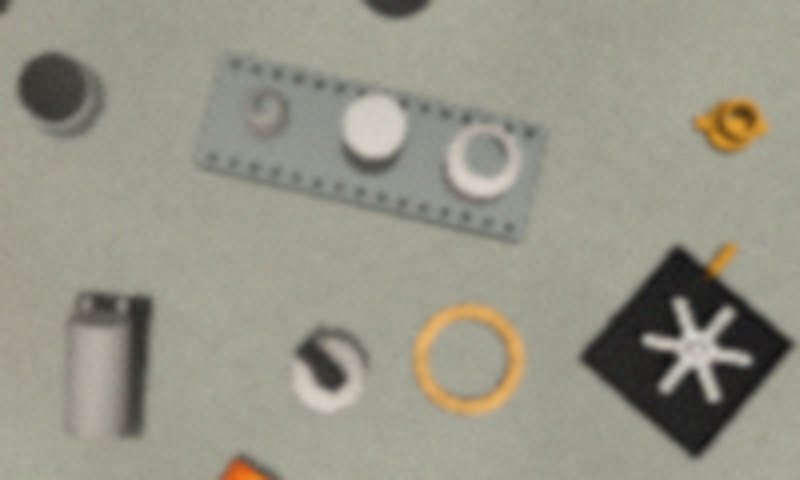

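View pics/scz.png

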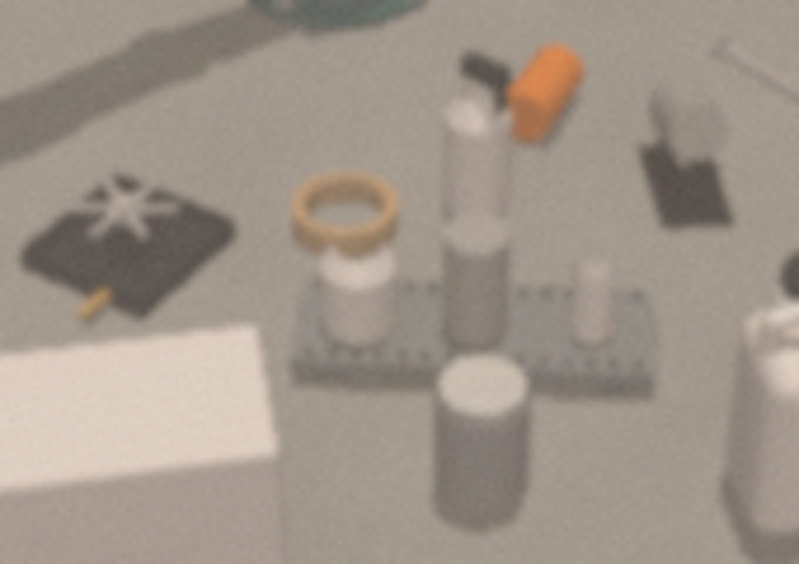

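```bash
python3 - <<'E'
from h import *
a=[];b=[]
for i in range(8):
    a.append(ctrl.read_camera("top")["image"][:,:,::-1].astype(float)); b.append(ctrl.read_camera("scene")["image"][:,:,::-1].astype(float))
a=np.mean(a,0).astype(np.uint8);b=np.mean(b,0).astype(np.uint8); cv2.imwrite("pics/topm.png",a);cv2.imwrite("pics/scenem.png",b)
f=lambda m:cv2.resize(m,None,fx=10,fy=10,interpolation=cv2.INTER_LANCZOS4)
A=f(a[205:260,245:285]);B=f(b[170:225,340:380])
cv2.imwrite("pics/crz.png",np.hstack([A,B]))
E
```

```text
(no output)
```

View pics/crz.png

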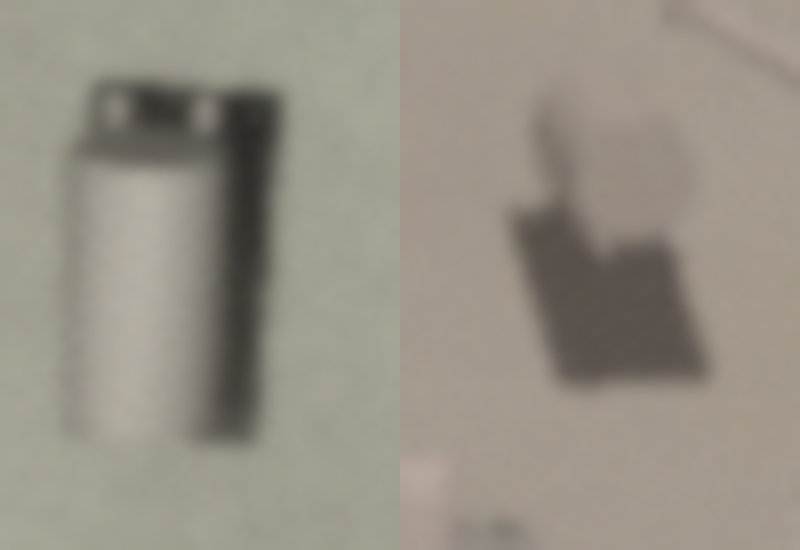

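The crop shows the dark foot with corners at top-view (273,214) and (270.5,249), and in the scene view at (356,208) and (370.5,208). The closed bottom faces +x and is higher, at scene (364,187.5). The mouth points to the robot side. Now the measurements.

```bash
cat >> h.py <<'E'
def tri(obs):
    A=np.zeros((3,3));b=np.zeros(3);L=[]
    for c,u,v in obs:
        o,d=ray(c,u,v);d=d/np.linalg.norm(d);P=np.eye(3)-np.outer(d,d);A+=P;b+=P@o;L.append((P,o))
    X=np.linalg.solve(A,b);return X.round(4),[round(np.linalg.norm(P@(X-o)),4) for P,o in L]
E
python3 - <<'E'
from h import *
T=ctrl.read_camera("top");S=ctrl.read_camera("scene")
a=cv2.imread("pics/topm.png");b=cv2.imread("pics/scenem.png")
zt=lambda x,y:((x+.5)/4-.5+235,(y+.5)/4-.5+140)
zs=lambda x,y:((x+.5)/4.7-.5+215,(y+.5)/4.7-.5+160)
ct=lambda x,y:((x+.5)/10-.5+245,(y+.5)/10-.5+205)
cs=lambda x,y:((x+.5)/10-.5-40+340,(y+.5)/10-.5+170)
print("foot z.008 top",[at(T,*ct(*p),.008)[:2] for p in((280,90),(255,440),(92,80))])
print("foot scene",[at(S,*cs(*p),.008)[:2] for p in((560,380),(707,380),(512,207))])
print("bottom tri",tri([(T,*ct(147,150)),(S,*cs(640,180))]))
print("cup ends top z.095,.06",at(T,*ct(147,150),.085),at(T,*ct(133,440),.045))
print("rack corners",[at(T,*zt(*p),.03)[:2] for p in((222,55),(547,127),(520,241),(195,165))])
# black rinser
g=a.max(2);m=((g<75)*255).astype(np.uint8);m[:195]=0;m[260:]=0;m[:,:378]=0;m[:,438:]=0
m=cv2.morphologyEx(m,cv2.MORPH_CLOSE,np.ones((9,9)))
r=cv2.minAreaRect(cv2.findNonZero(m));bx=cv2.boxPoints(r);print("rinser",[at(T,*p,.022)[:2] for p in bx],at(T,*r[0],.022))
w=((g>150)&(m>0));ys,xs=np.nonzero(w);print("star",at(T,*(np.array([xs.min()+xs.max(),ys.min()+ys.max()])/2),.054),at(T,xs.mean(),ys.mean(),.054),len(xs),at(T,*zt(697,350),.054))
print("star tri",tri([(T,*zt(697,350)),(S,*zs(125,207))]))
print("dry",at(T,*zt(374,125),.13),"post",at(T,*zt(484,158),.11),"tri",tri([(T,*zt(374,126)),(S,*zs(476,232))]))
print("pegtop scene",at(S,*zs(595,263),.11),"top",at(T,*zt(264,112),.10))
print("spray",at(T,*zt(330,355),.15),"tape",at(T,*zt(470,360),.025),"coup",at(T,*zt(733,125),.05),"jar",at(T,*zt(55,88),.085),"can",at(T,335,128,.11))
f=lambda m,k:cv2.resize(m,None,fx=k,fy=k,interpolation=cv2.INTER_LANCZOS4)
A=f(a[160:200,285:385],8);B=f(b[200:245,275:375],8);cv2.imwrite("pics/rk.png",cv2.convertScaleAbs(np.vstack([A[:,:,:],B[:280]]),alpha=1.1)[:600])
E
```

```text
foot z.008 top [array([0.5151, 0.2307]), array([0.3863, 0.24  ]), array([0.5197, 0.3005])]
foot scene [array([0.5159, 0.2317]), array([0.5277, 0.2955]), array([0.3849, 0.2444])]
bottom tri (array([0.4881, 0.2692, 0.0917]), [np.float64(0.0008), np.float64(0.0008)])
cup ends top z.095,.06 [0.4884 0.2694 0.085 ] [0.3871 0.2796 0.045 ]
rack corners [array([0.7367, 0.1628]), array([ 0.6648, -0.137 ]), array([ 0.5592, -0.1092]), array([0.6336, 0.1884])]
rinser [array([ 0.4513, -0.1617]), array([ 0.5546, -0.2537]), array([ 0.462 , -0.3569]), array([ 0.3602, -0.2646])] [ 0.4567 -0.2592  0.022 ]
star [ 0.4569 -0.2623  0.054 ] [ 0.4567 -0.2614  0.054 ] 83 [ 0.4565 -0.2618  0.054 ]
star tri (array([ 0.4566, -0.261 ,  0.054 ]), [np.float64(0.0008), np.float64(0.0008)])
dry [0.6503 0.0261 0.13  ] post [ 0.6235 -0.07    0.11  ] tri (array([0.6491, 0.0262, 0.1318]), [np.float64(0.0), np.float64(0.0)])
pegtop scene [0.6813 0.1215 0.11  ] top [0.6688 0.1218 0.1   ]
spray [0.4521 0.0667 0.15  ] tape [ 0.4512 -0.0614  0.025 ] coup [ 0.6608 -0.3034  0.05  ] jar [0.696  0.3088 0.085 ] can [ 0.8076 -0.0014  0.11  ]
```

View pics/rk.png

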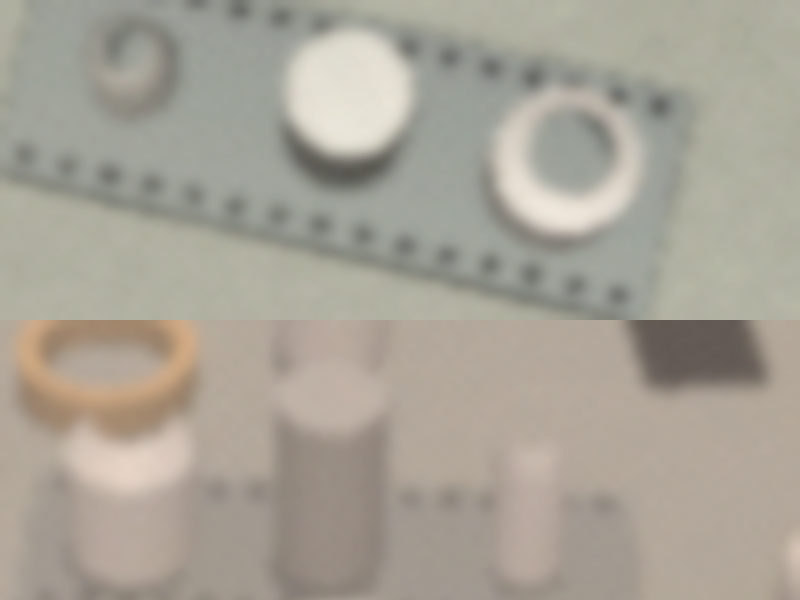

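Everything agrees. The middle of the rack's corners matches the drying cup, the foot measures 130 mm, and the star triangulates to 54 mm height. The peg is at about (0.674, 0.123) and the rinser at (0.457, -0.261). The cup bottom is at about (0.489, 0.269, 0.092), with its axis at azimuth 175°. In the crop, the free peg is at top-view (301,168).

My plan is to grip with the tool leaning 40° outward (60° from the perpendicular). A half turn about the tool axis plus 10° then brings the cup upside down.

```bash
cat >> h.py <<'E'
def lean(az,a,s=1):
    "tool whose body leans a rad from vertical towards azimuth az; s: +1 tool y at az+90deg, -1 opposite"
    e=np.array([np.cos(az),np.sin(az),0]);z=-np.sin(a)*e-np.array([0,0,np.cos(a)])
    y=s*np.array([-np.sin(az),np.cos(az),0]);return np.array([np.cross(y,z),y,z]).T
def plan(p1,R1,n,p0=None,R0=None):
    s=ctrl.observe();p0=s["tool_pos"] if p0 is None else p0;R0=Ro.from_rotvec(s["tool_rot"]).as_matrix() if R0 is None else R0
    w=Ro.from_matrix(R0.T@R1).as_rotvec();S=sum(Ro.from_rotvec(w*k/n).as_matrix() for k in range(n))
    v=np.linalg.solve(S,R0.T@(np.array(p1)-p0));print(n,"x",(v/.02).round(3),(w/n/.08).round(3))
    P=[(p0+R0@sum([Ro.from_rotvec(w*k/n).as_matrix()@v for k in range(m)],np.zeros(3))).round(3).tolist() for m in range(0,n+1,10)];print(P)
E4=-.085
grasp=np.array([.4562,.2718,.080])
E
python3 - <<'E'
from h import *
s=ctrl.observe();p=s["tool_pos"];R0=Ro.from_rotvec(s["tool_rot"]).as_matrix();print(R0.round(3))
az=.538;R1=Ro.from_euler("z",az-np.arctan2(p[1],p[0])).as_matrix()@R0
p1=[.62*np.cos(az),.62*np.sin(az),.36]; plan(p1,R1,60)
R2=lean(E4,np.radians(40)); p2=grasp-.08*R2[:,2]
plan(p2,R2,20,np.array(p1),R1); print(p2)
E
```

```text
[[ 0.947  0.321 -0.   ]
 [ 0.321 -0.947 -0.   ]
 [-0.     0.    -1.   ]]
60 x [ 0.998 -0.078 -0.129] [-0.     0.    -0.371]
[[0.233, -0.687, 0.205], [0.404, -0.584, 0.231], [0.538, -0.437, 0.257], [0.622, -0.256, 0.282], [0.65, -0.059, 0.308], [0.62, 0.138, 0.334], [0.532, 0.318, 0.36]]
20 x [-0.2   -0.081  0.528] [ 0.206  0.403 -0.567]
[[0.532, 0.318, 0.36], [0.531, 0.285, 0.251], [0.507, 0.267, 0.141]]
[0.50743735 0.26743431 0.14128356]
```

>>> play_rows:
  deltas: "1 -0.08 -0.3 0 0 -0.37; 1 -0.08 -0.3 0 0 -0.37; 1 -0.08 -0.3 0 0 -0.37; 1 -0.08 -0.3 0 0 -0.37; 1 -0.08 -0.3 0 0 -0.37; 1 -0.08 -0.3 0 0 -0.37; 1 -0.08 -0.3 0 0 -0.37; 1 -0.08 -0.3 0 0 -0.37; 1 -0.08 -0.3 0 0 -0.37; 1 -0.08 -0.3 0 0 -0.37"
  gripper: 1

```text
t: 1.83
tool_pos: [0.4058, -0.5825, 0.2654]
tool_rot: [2.989, 0.967, -0.0]
ft_force: [-0.2, -0.6, -0.2]
finger_gap: 1.0
finger_force: 0.0
```

>>> play_rows:
  deltas: "1 -0.08 -0.3 0 0 -0.37; 1 -0.08 -0.3 0 0 -0.37; 1 -0.08 -0.3 0 0 -0.37; 1 -0.08 -0.3 0 0 -0.37; 1 -0.08 -0.3 0 0 -0.37; 1 -0.08 -0.3 0 0 -0.37; 1 -0.08 -0.3 0 0 -0.37; 1 -0.08 -0.3 0 0 -0.37; 1 -0.08 -0.3 0 0 -0.37; 1 -0.08 -0.3 0 0 -0.37"

```text
t: 2.67
tool_pos: [0.5393, -0.4339, 0.3254]
tool_rot: [-2.814, -1.397, 0.0]
ft_force: [0.4, 0.1, 0.6]
finger_gap: 0.998
finger_force: 0.0
```

>>> play_rows:
  deltas: "1 -0.08 -0.18 0 0 -0.37; 1 -0.08 -0.18 0 0 -0.37; 1 -0.08 -0.18 0 0 -0.37; 1 -0.08 -0.18 0 0 -0.37; 1 -0.08 -0.18 0 0 -0.37; 1 -0.08 -0.18 0 0 -0.37; 1 -0.08 -0.18 0 0 -0.37; 1 -0.08 -0.18 0 0 -0.37; 1 -0.08 -0.18 0 0 -0.37; 1 -0.08 -0.18 0 0 -0.37"

```text
t: 3.5
tool_pos: [0.6238, -0.2527, 0.3611]
tool_rot: [-2.577, -1.797, 0.0]
ft_force: [1.4, -0.1, -0.9]
finger_gap: 1.001
finger_force: 0.0
```

>>> play_rows:
  deltas: "1 -0.08 0 0 0 -0.37; 1 -0.08 0 0 0 -0.37; 1 -0.08 0 0 0 -0.37; 1 -0.08 0 0 0 -0.37; 1 -0.08 0 0 0 -0.37; 1 -0.08 0 0 0 -0.37; 1 -0.08 0 0 0 -0.37; 1 -0.08 0 0 0 -0.37; 1 -0.08 0 0 0 -0.37; 1 -0.08 0 0 0 -0.37"

```text
t: 4.33
tool_pos: [0.6517, -0.0547, 0.3608]
tool_rot: [2.284, 2.157, -0.0]
ft_force: [0.2, 0.5, 0.3]
finger_gap: 0.997
finger_force: 0.0
```

>>> play_rows:
  deltas: "1 -0.08 0 0 0 -0.37; 1 -0.08 0 0 0 -0.37; 1 -0.08 0 0 0 -0.37; 1 -0.08 0 0 0 -0.37; 1 -0.08 0 0 0 -0.37; 1 -0.08 0 0 0 -0.37; 1 -0.08 0 0 0 -0.37; 1 -0.08 0 0 0 -0.37; 1 -0.08 0 0 0 -0.37; 1 -0.08 0 0 0 -0.37"

```text
t: 5.17
tool_pos: [0.6206, 0.1428, 0.3608]
tool_rot: [1.941, 2.47, -0.0]
ft_force: [-0.3, -1.0, 0.2]
finger_gap: 1.002
finger_force: 0.0
```

```bash
python3 - <<'E'
from h import *
s=ctrl.observe();print(s["t"],s["q"].round(3),s["tool_pos"].round(3))
R2=lean(E4,np.radians(40)); p2=grasp-.08*R2[:,2]
plan(p2,R2,30)
E
```

```text
5.1667 [ 0.052  0.378 -0.487  1.624  0.187  1.187 -0.238] [0.621 0.143 0.361]
30 x [0.165 0.087 0.448] [ 0.181  0.252 -0.497]
[[0.621, 0.143, 0.361], [0.615, 0.185, 0.274], [0.576, 0.232, 0.199], [0.507, 0.267, 0.141]]
```

>>> play_rows:
  deltas: "0.165 0.087 0.448 0.181 0.252 -0.497; 0.165 0.087 0.448 0.181 0.252 -0.497; 0.165 0.087 0.448 0.181 0.252 -0.497; 0.165 0.087 0.448 0.181 0.252 -0.497; 0.165 0.087 0.448 0.181 0.252 -0.497; 0.165 0.087 0.448 0.181 0.252 -0.497; 0.165 0.087 0.448 0.181 0.252 -0.497; 0.165 0.087 0.448 0.181 0.252 -0.497; 0.165 0.087 0.448 0.181 0.252 -0.497; 0.165 0.087 0.448 0.181 0.252 -0.497"

```text
t: 6.0
tool_pos: [0.6154, 0.184, 0.2738]
tool_rot: [-1.301, -2.585, -0.016]
ft_force: [0.3, 0.4, -0.7]
finger_gap: 1.001
finger_force: 0.0
```

>>> play_rows:
  deltas: "0.165 0.087 0.448 0.181 0.252 -0.497; 0.165 0.087 0.448 0.181 0.252 -0.497; 0.165 0.087 0.448 0.181 0.252 -0.497; 0.165 0.087 0.448 0.181 0.252 -0.497; 0.165 0.087 0.448 0.181 0.252 -0.497; 0.165 0.087 0.448 0.181 0.252 -0.497; 0.165 0.087 0.448 0.181 0.252 -0.497; 0.165 0.087 0.448 0.181 0.252 -0.497; 0.165 0.087 0.448 0.181 0.252 -0.497; 0.165 0.087 0.448 0.181 0.252 -0.497"

```text
t: 6.83
tool_pos: [0.5764, 0.2306, 0.1989]
tool_rot: [-0.684, -2.568, -0.029]
ft_force: [-0.4, 0.6, 0.1]
finger_gap: 1.004
finger_force: 0.0
```

>>> play_rows:
  deltas: "0.165 0.087 0.448 0.181 0.252 -0.497; 0.165 0.087 0.448 0.181 0.252 -0.497; 0.165 0.087 0.448 0.181 0.252 -0.497; 0.165 0.087 0.448 0.181 0.252 -0.497; 0.165 0.087 0.448 0.181 0.252 -0.497; 0.165 0.087 0.448 0.181 0.252 -0.497; 0.165 0.087 0.448 0.181 0.252 -0.497; 0.165 0.087 0.448 0.181 0.252 -0.497; 0.165 0.087 0.448 0.181 0.252 -0.497; 0.165 0.087 0.448 0.181 0.252 -0.497"

```text
t: 7.67
tool_pos: [0.508, 0.2664, 0.1411]
tool_rot: [-0.104, -2.44, -0.039]
ft_force: [0.5, 0.3, -0.0]
finger_gap: 1.0
finger_force: 0.0
```

```bash
python3 - <<'E'
from h import *
s=ctrl.observe();print(s["t"],s["q"].round(3),s["tool_pos"].round(4))
R2=lean(E4,np.radians(40)); plan(grasp+.019*R2[:,2],R2,10)
T=ctrl.read_camera("top")["image"];S=ctrl.read_camera("scene")["image"]
f=lambda m:cv2.resize(m[:,:,::-1],None,fx=7,fy=7,interpolation=cv2.INTER_CUBIC)
cv2.imwrite("pics/pre.png",np.hstack([f(T[195:270,235:290]),f(S[140:215,330:385])]))
E
```

```text
7.6667 [ 0.079  0.936 -0.825  1.566  0.172  1.412  0.728] [0.508  0.2664 0.1411]
10 x [0.003 0.005 0.496] [ 0.001 -0.002  0.   ]
[[0.508, 0.266, 0.141], [0.444, 0.273, 0.065]]
```

View pics/pre.png

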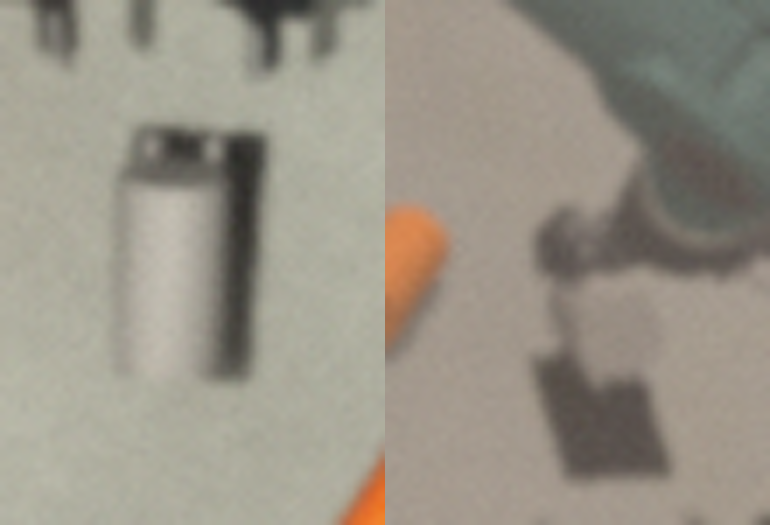

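The pre-grasp crop shows the open fingers centred on the cup (left finger near column 55, right near 265, cup axis near 165), with the way clear. I'll advance along the tool axis.

>>> play_rows:
  deltas: "0 0 0.5 0 0 0; 0 0.05 0.5 0 0 0; 0 0 0.5 0 0 0; 0 0 0.5 0 0 0; 0 0 0.5 0 0 0; 0 0 0.5 0 0 0; 0 0 0.5 0 0 0; 0 0 0.5 0 0 0; 0 0 0.5 0 0 0; 0 0 0.45 0 0 0"

```text
t: 8.6
tool_pos: [0.4441, 0.2723, 0.0649]
tool_rot: [-0.107, -2.44, -0.039]
ft_force: [0.3, -0.5, 0.3]
finger_gap: 1.001
finger_force: 0.0
```

```bash
python3 - <<'E'
from h import *
s=ctrl.observe();print(s["t"],s["q"].round(3),s["tool_pos"].round(4),s["ft_force"].round(1))
T=ctrl.read_camera("top");S=ctrl.read_camera("scene")
f=lambda m:cv2.resize(m[:,:,::-1],None,fx=7,fy=7,interpolation=cv2.INTER_CUBIC)
print(proj(T,s["tool_pos"]),proj(S,s["tool_pos"]))
cv2.imwrite("pics/gr.png",np.hstack([f(T["image"][195:270,235:290]),f(S["image"][140:215,330:385])]))
E
```

```text
8.6 [ 0.062  0.982 -0.807  1.733  0.204  1.206  0.692] [0.4441 0.2723 0.0649] [ 0.3 -0.5  0.3]
(np.float64(259.17182226328066), np.float64(232.3834690947403)) (np.float64(360.8680733423827), np.float64(186.8077206443215))
```

View pics/gr.png

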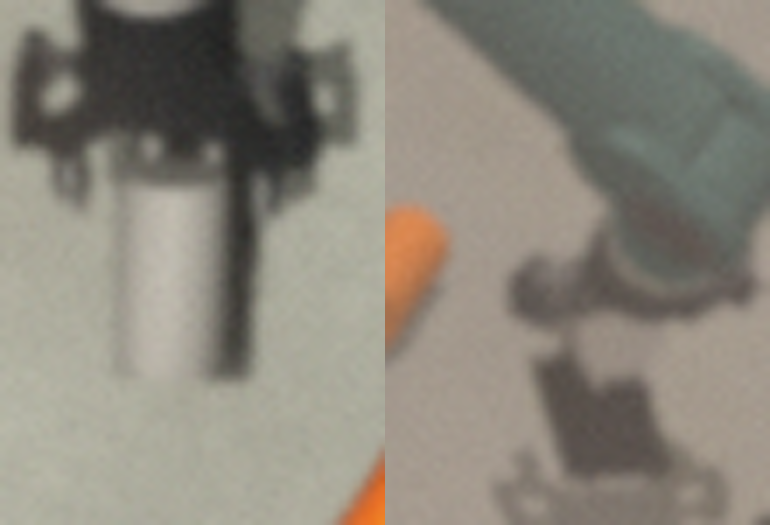

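The crop shows the fingers beside the cup, with the dark tip ends near top-view (245,224) and (273.5,225). That looks short of the computed TCP row of 232, so I'll check by differencing against the starting picture.

```bash
python3 - <<'E'
from h import *
a=cv2.imread("pics/topm.png").astype(int)
t=np.mean([ctrl.read_camera("top")["image"][:,:,::-1].astype(float) for _ in range(4)],0)
d=np.abs(t-a).max(2).astype(int)
print("cols 238..282 step"); 
for r in range(214,242): print(r,d[r,240:282:1])
s=ctrl.observe();R=Ro.from_rotvec(s["tool_rot"]).as_matrix()
for y in(-.0425,.0425,-.057,.057):
  for z in(0,-.013,-.03):print(y,z,np.round(proj(ctrl.read_camera("top") if 0 else C,s["tool_pos"]+R@[0,y,z]),1) if (C:=globals().get("C") or ctrl.read_camera("top")) else 0)
E
```

```text
cols 238..282 step
214 [ 84  88  86  89  90  94  92  85  77  66  62  62  63  57  37  19  17  12
  13   9  14  21  24  29  42  56  57  49  43  40  45  51  68  92 107 112
 114 119 121 117  99  76]
215 [ 72  76  83  87  85  89  86  68  49  37  41  50  53  44  25   6   1   0
   2   2   1   5   6  11  28  39  37  17   8  10  16  22  46  80 107 115
 113 117 116 111  88  60]
216 [ 38  50  68  82  84  86  75  49  23  16  28  46  47  39  17   3   6   3
   3   0   1   1   1   3   8  14  13   6   3   2   9  14  39  81 107 112
 113 115 115 100  70  34]
217 [  9  24  52  71  74  75  70  40  12   7  23  41  42  31  13   1   5   8
   1   3   2   2   1   3   2   3   2   2   3   0   3   8  39  80 105 110
 112 109 110  89  48  14]
218 [  5   9  38  59  58  59  66  42  14   6  21  37  32  18   7   5   5   5
   4   4   2   4   4   3   6   7   3   1   3   2   5   6  31  76 101 104
  99 101  98  73  36   6]
219 [ 7  4 29 48 42 47 60 48 16  7 20 29 20  8  1  3  5  4  4  3  2  3  4  5
  4  5  4  2  2  1  5  6 26 70 97 92 83 80 77 56 23  2]
220 [ 9  1 23 44 38 45 58 48 15  5 12 18  9  2  7  6  7  3  5  5  5 
[... 2469 characters left out ...]
 12 11 11 13 10 12 11 11 10  9 10 10  9 12 12 10 11 11 11 12 12  9
 10  7  7  2  2  2  5  8 12 11 12 10 11 10 10 12 11 12]
240 [10 10 12 12 12 14 11 10  9 10 10 11 10 11 11 12 11 12 12 12 11 10 10  9
  7  8  6  6  4  3  5  8 10 11 11 12 11 11  9 11 11 12]
241 [10 12 11 10 12 12 11 11 12  9 11  9  9 10 12 11 13 11 11 10 10 11 11  8
  9  8  7  3  2  5  6  8  9  9 11 10 10 11 11 11 12 10]
-0.0425 0 [270.9 232.9]
-0.0425 -0.013 [270.9 230.4]
-0.0425 -0.03 [270.7 227.1]
0.0425 0 [247.1 231. ]
0.0425 -0.013 [246.9 228.6]
0.0425 -0.03 [246.5 225.3]
-0.057 0 [275.  233.2]
-0.057 -0.013 [274.9 230.7]
-0.057 -0.03 [274.9 227.5]
0.057 0 [243.  230.7]
0.057 -0.013 [242.8 228.3]
0.057 -0.03 [242.4 225. ]
```

The fingertips sit about 20 mm further back along the tool than its frame suggests. The body is also well clear, since rails are visible between it and the cup. I'll advance another 14 mm.

>>> play_rows:
  deltas: "0 0 0.1 0 0 0; 0 0 0.1 0 0 0; 0 0 0.1 0 0 0; 0 0 0.1 0 0 0; 0 0 0.1 0 0 0; 0 0 0.1 0 0 0; 0 0 0.1 0 0 0; 0 0 0 0 0 0; 0 0 0 0 0 0; 0 0 0 0 0 0"

```text
t: 9.78
tool_pos: [0.436, 0.2733, 0.0551]
tool_rot: [-0.108, -2.441, -0.04]
ft_force: [1.0, -0.3, -0.6]
finger_gap: 1.0
finger_force: 0.0
```

```bash
python3 - <<'E'
from h import *
s=ctrl.observe();print(s["tool_pos"],s["ft_force"].round(1))
a=cv2.imread("pics/topm.png").astype(int)
t=np.mean([ctrl.read_camera("top")["image"][:,:,::-1].astype(float) for _ in range(2)],0)
d=np.abs(t-a).max(2).astype(int)
for r in range(216,234): print(r,d[r,241:249],d[r,256:262],d[r,271:280])
E
```

```text
[0.43598472 0.27325943 0.05506735] [ 1.  -0.3 -0.6]
216 [86 91 89 89 92 93 92 87] [59 45 17  1  5  2] [ 16  40  75 101 109 111 118 117 116]
217 [85 85 90 87 92 93 87 76] [27 21  4  4  6  1] [ 14  44  81 105 113 116 115 117 113]
218 [66 78 89 90 88 86 71 53] [7 4 2 3 4 5] [ 12  42  84 105 112 114 115 113 104]
219 [32 59 80 88 85 80 58 33] [5 2 3 4 3 2] [ 16  47  87 108 114 115 110 110  95]
220 [11 38 64 69 74 73 54 25] [4 2 2 2 5 2] [ 17  52  86 106 112 110 110 105  77]
221 [ 4 30 51 53 57 65 52 32] [7 7 7 5 8 7] [ 16  52  87 105 101  96  94  92  62]
222 [ 1 26 46 48 44 62 58 30] [10 12 11  7  8 10] [ 2 35 77 97 89 81 74 72 53]
223 [ 3 21 45 48 48 58 54 28] [ 9 12  8 12  9 10] [16 15 58 87 87 71 64 61 44]
224 [ 3 15 37 45 42 50 48 19] [13 10  9 11 10 10] [19  8 55 87 89 71 62 53 33]
225 [ 6  5 26 29 31 41 34 11] [11 11 10 13  9 12] [17 10 53 83 80 67 54 35 17]
226 [ 9  6  6  8 13 26 24  7] [ 9  9 11 13 10 12] [13 11 51 72 61 43 30 14  3]
227 [10 10  6  4  2 12 10  3] [11 10 10 11 10 11] [10 12 42 54 35 12  2  2 10]
228 [8 9 8 8 7 3 4 7] [ 9  9 11 11 10 11] [12  3 21 28  8  6 10 10 10]
229 [ 8  9 11  8  9  8 11 10] [ 9 11  8 11 12  9] [16  9  2  1  3 10 12 10 10]
230 [11  9  9 10 10 12 10  9] [ 9 13 12 11  9  9] [ 8  8 10  7 11 11 10 11 11]
231 [ 9 12  8  8 10 11  9 12] [12 11 10 10 10 10] [ 8  8 10 11 12 12 11 12 13]
232 [11  9  9 10  8 11 10 10] [11  9 11 12 11 10] [ 8 11 12 13  9 11 10 14 11]
233 [12 12 11 10 10 12 12 10] [11 12 11  9 12 10] [ 6 10 10 10 12 13 13  9  8]
```

>>> play_rows:
  deltas: "0 0 0 0 0 0; 0 0 0 0 0 0; 0 0 0 0 0 0; 0 0 0 0 0 0; 0 0 0 0 0 0; 0 0 0 0 0 0; 0 0 0 0 0 0; 0 0 0 0 0 0; 0 0 0 0 0 0; 0 0 0 0 0 0"
  gripper: -1
  squeeze: 40

```text
t: 10.72
tool_pos: [0.4361, 0.2737, 0.0553]
tool_rot: [-0.108, -2.441, -0.041]
ft_force: [1.3, 0.6, 2.8]
finger_gap: 0.651
finger_force: 42.3
```

```bash
python3 - <<'E'
from h import *
s=ctrl.observe();print(s["tool_pos"],s["ft_force"].round(1))
T=ctrl.read_camera("top");S=ctrl.read_camera("scene")
f=lambda m:cv2.resize(m[:,:,::-1],None,fx=7,fy=7,interpolation=cv2.INTER_CUBIC)
cv2.imwrite("pics/cl.png",np.hstack([f(T["image"][195:270,235:290]),f(S["image"][140:215,330:385])]))
E
```

```text
[0.4361283  0.27371597 0.05531901] [1.3 0.6 2.8]
```

View pics/cl.png

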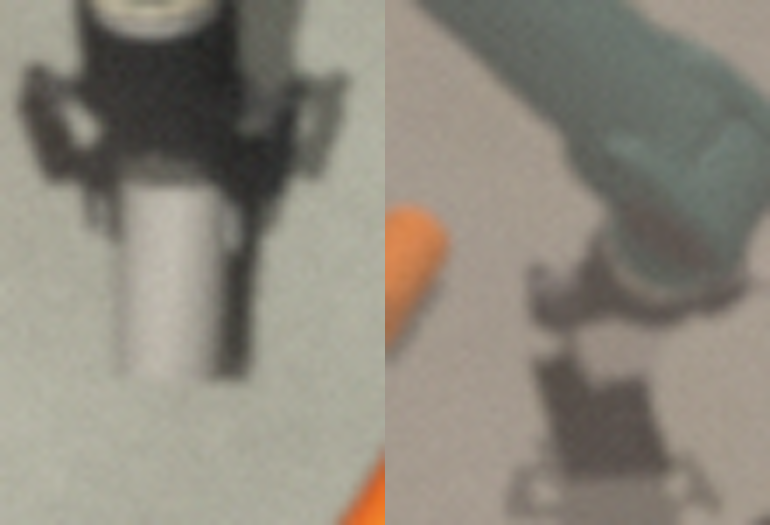

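The grip is good. The opening of 55 mm matches the cup, the pads' tips are at row 229, and the mouth end is unmoved at row 249. Next I'll lift the cup, then flip it while moving to the rinser.

```bash
cat >> h.py <<'E'
import json
axis=np.array([-.9964*np.cos(.349),.085*np.cos(.349),-np.sin(.349)]);bot=np.array([.489,.269,.092])
def goal(rim,az):
    d=json.load(open("cup.json"));c=np.array(d["c"]);R=lean(az,np.radians(30),-1)
    a=R@c;w=np.cross(a,[0,0,-1]);k=np.linalg.norm(w)
    R=Ro.from_rotvec(w/k*np.arcsin(k)).as_matrix()@R if k>1e-9 else R
    return np.array(rim)-R@np.array(d["rim"]),R
E
python3 - <<'E'
from h import *
s=ctrl.observe();R=Ro.from_rotvec(s["tool_rot"]).as_matrix();p=s["tool_pos"]
json.dump(dict(c=(R.T@axis).tolist(),rim=(R.T@(bot+.1*axis-p)).tolist()),open("cup.json","w"));print(open("cup.json").read())
print("up per 20mm:",(R.T@[0,0,1]).round(3))
p1=p+[0,0,.2]
g,Rg=goal([.457,-.261,.13],.15);print(g,np.degrees(np.arccos(-Rg[2,2])))
w=Ro.from_matrix(R.T@Rg).as_rotvec();print(w)
g2,_=goal([.50,.0,.25],.15)
plan(g2,Rg,50,p1,R)
plan(g,Rg,20,g2,Rg)
E
```

```text
{"c": [0.49958265459157597, -0.0036299957766497463, 0.8662779666435384], "rim": [0.032899744868811476, -0.0003145238222748324, 0.024391623047678914]}
up per 20mm: [ 0.643  0.001 -0.766]
[ 0.44089529 -0.26361416  0.16756658] 29.97271047308691
[-0.25836725 -0.20793178  2.93033051]
50 x [-0.406  0.012 -0.084] [-0.065 -0.052  0.733]
[[0.436, 0.274, 0.255], [0.505, 0.249, 0.219], [0.552, 0.185, 0.199], [0.564, 0.104, 0.205], [0.537, 0.034, 0.237], [0.484, -0.003, 0.288]]
20 x [-0.026  0.628  0.364] [0. 0. 0.]
[[0.484, -0.003, 0.288], [0.462, -0.133, 0.228], [0.441, -0.264, 0.168]]
```

>>> play_rows:
  deltas: "0.2 0 -0.23 0 0 0; 0.32 0 -0.38 0 0 0; 0.64 0 -0.77 0 0 0; 0.64 0 -0.77 0 0 0; 0.64 0 -0.77 0 0 0; 0.64 0 -0.77 0 0 0; 0.64 0 -0.77 0 0 0; 0.64 0 -0.77 0 0 0; 0.64 0 -0.77 0 0 0; 0.64 0 -0.77 0 0 0"
  squeeze: 80

```text
t: 11.65
tool_pos: [0.436, 0.2718, 0.2322]
tool_rot: [-0.108, -2.441, -0.036]
ft_force: [1.0, 0.5, -1.7]
finger_gap: 0.642
finger_force: 84.1
```

```bash
python3 - <<'E'
from h import *
s=ctrl.observe();p=s["tool_pos"];R=Ro.from_rotvec(s["tool_rot"]).as_matrix();print(s["t"],p,s["q"].round(2),s["ft_force"].round(1),s["finger_gap"])
g,Rg=goal([.44,.25,.27],.15); plan(g,Rg,40)
g2,_=goal([.47,-.05,.25],.15);plan(g2,Rg,20,g,Rg)
g3,_=goal([.457,-.261,.09],.15);plan(g3,Rg,20,g2,Rg)
E
```

```text
11.65 [0.43603563 0.27182726 0.2321507 ] [ 0.12  0.78 -0.91  1.68  0.07  1.43  0.68] [ 1.   0.5 -1.7] 0.6420044940994611
40 x [-0.034 -0.097 -0.078] [-0.081 -0.064  0.916]
[[0.436, 0.272, 0.232], [0.444, 0.251, 0.244], [0.44, 0.235, 0.264], [0.43, 0.234, 0.287], [0.424, 0.247, 0.308]]
20 x [-0.007  0.753  0.065] [0. 0. 0.]
[[0.424, 0.247, 0.308], [0.439, 0.097, 0.298], [0.454, -0.053, 0.288]]
20 x [0.105 0.515 0.404] [0. 0. 0.]
[[0.454, -0.053, 0.288], [0.447, -0.158, 0.208], [0.441, -0.264, 0.128]]
```

>>> play_rows:
  deltas: "-0.034 -0.097 -0.078 -0.081 -0.064 0.916; -0.034 -0.097 -0.078 -0.081 -0.064 0.916; -0.034 -0.097 -0.078 -0.081 -0.064 0.916; -0.034 -0.097 -0.078 -0.081 -0.064 0.916; -0.034 -0.097 -0.078 -0.081 -0.064 0.916; -0.034 -0.097 -0.078 -0.081 -0.064 0.916; -0.034 -0.097 -0.078 -0.081 -0.064 0.916; -0.034 -0.097 -0.078 -0.081 -0.064 0.916; -0.034 -0.097 -0.078 -0.081 -0.064 0.916; -0.034 -0.097 -0.078 -0.081 -0.064 0.916"

```text
t: 12.48
tool_pos: [0.4435, 0.2507, 0.243]
tool_rot: [-1.029, -2.305, 0.215]
ft_force: [-0.3, 0.5, -1.4]
finger_gap: 0.637
finger_force: 84.1
```

>>> play_rows:
  deltas: "-0.034 -0.097 -0.078 -0.081 -0.064 0.916; -0.034 -0.097 -0.078 -0.081 -0.064 0.916; -0.034 -0.097 -0.078 -0.081 -0.064 0.916; -0.034 -0.097 -0.078 -0.081 -0.064 0.916; -0.034 -0.097 -0.078 -0.081 -0.064 0.916; -0.034 -0.097 -0.078 -0.081 -0.064 0.916; -0.034 -0.097 -0.078 -0.081 -0.064 0.916; -0.034 -0.097 -0.078 -0.081 -0.064 0.916; -0.034 -0.097 -0.078 -0.081 -0.064 0.916; -0.034 -0.097 -0.078 -0.081 -0.064 0.916"

```text
t: 13.32
tool_pos: [0.4391, 0.2356, 0.263]
tool_rot: [-1.884, -1.887, 0.457]
ft_force: [-0.2, 0.0, -1.5]
finger_gap: 0.636
finger_force: 84.1
```

>>> play_rows:
  deltas: "-0.034 -0.097 -0.078 -0.081 -0.064 0.916; -0.034 -0.097 -0.078 -0.081 -0.064 0.916; -0.034 -0.097 -0.078 -0.081 -0.064 0.916; -0.034 -0.097 -0.078 -0.081 -0.064 0.916; -0.034 -0.097 -0.078 -0.081 -0.064 0.916; -0.034 -0.097 -0.078 -0.081 -0.064 0.916; -0.034 -0.097 -0.078 -0.081 -0.064 0.916; -0.034 -0.097 -0.078 -0.081 -0.064 0.916; -0.034 -0.097 -0.078 -0.081 -0.064 0.916; -0.034 -0.097 -0.078 -0.081 -0.064 0.916"

```text
t: 14.15
tool_pos: [0.4292, 0.2345, 0.2865]
tool_rot: [-2.597, -1.186, 0.669]
ft_force: [0.6, 0.1, -1.6]
finger_gap: 0.635
finger_force: 84.1
```

>>> play_rows:
  deltas: "-0.034 -0.097 -0.078 -0.081 -0.064 0.916; -0.034 -0.097 -0.078 -0.081 -0.064 0.916; -0.034 -0.097 -0.078 -0.081 -0.064 0.916; -0.034 -0.097 -0.078 -0.081 -0.064 0.916; -0.034 -0.097 -0.078 -0.081 -0.064 0.916; -0.034 -0.097 -0.078 -0.081 -0.064 0.916; -0.034 -0.097 -0.078 -0.081 -0.064 0.916; -0.034 -0.097 -0.078 -0.081 -0.064 0.916; -0.034 -0.097 -0.078 -0.081 -0.064 0.916; -0.034 -0.097 -0.078 -0.081 -0.064 0.916"

```text
t: 14.98
tool_pos: [0.4231, 0.2482, 0.3071]
tool_rot: [2.985, 0.216, -0.801]
ft_force: [0.1, -0.2, -1.5]
finger_gap: 0.637
finger_force: 84.1
```

```bash
python3 - <<'E'
from h import *
s=ctrl.observe();p=s["tool_pos"];print(s["t"],p,s["q"].round(2),s["ft_force"].round(1),s["finger_gap"])
R=Ro.from_rotvec(s["tool_rot"]).as_matrix();d=json.load(open("cup.json"));print("axis",(R@d["c"]).round(3),"rim",(p+R@d["rim"]).round(3))
g2,Rg=goal([.47,-.05,.25],.15);plan(g2,Rg,20)
E
```

```text
14.9833 [0.42311558 0.24817299 0.30710722] [-0.42  0.44 -0.12  1.73 -0.14  1.47 -1.92] [ 0.1 -0.2 -1.5] 0.6374144257774167
axis [-0.001 -0.002 -1.   ] rim [0.439 0.251 0.27 ]
20 x [-0.004  0.755  0.063] [-0.     0.001 -0.003]
[[0.423, 0.248, 0.307], [0.438, 0.098, 0.297], [0.454, -0.053, 0.288]]
```

>>> play_rows:
  deltas: "0 0.75 0.06 0 0 0; 0 0.75 0.06 0 0 0; 0 0.75 0.06 0 0 0; 0 0.75 0.06 0 0 0; 0 0.75 0.06 0 0 0; 0 0.75 0.06 0 0 0; 0 0.75 0.06 0 0 0; 0 0.75 0.06 0 0 0; 0 0.75 0.06 0 0 0; 0 0.75 0.06 0 0 0"

```text
t: 15.82
tool_pos: [0.4408, 0.098, 0.2968]
tool_rot: [2.988, 0.221, -0.799]
ft_force: [0.0, 0.2, -1.0]
finger_gap: 0.637
finger_force: 84.2
```

>>> play_rows:
  deltas: "0 0.75 0.06 0 0 0; 0 0.75 0.06 0 0 0; 0 0.75 0.06 0 0 0; 0 0.75 0.06 0 0 0; 0 0.75 0.06 0 0 0; 0 0.75 0.06 0 0 0; 0 0.75 0.06 0 0 0; 0 0.75 0.06 0 0 0; 0 0.75 0.06 0 0 0; 0 0.75 0.06 0 0 0"

```text
t: 16.65
tool_pos: [0.457, -0.0512, 0.2869]
tool_rot: [2.987, 0.221, -0.799]
ft_force: [0.2, 0.1, -1.4]
finger_gap: 0.641
finger_force: 84.2
```

>>> play_rows:
  deltas: "0.1 0.8 0.35 0 0 0; 0.1 0.8 0.35 0 0 0; 0.1 0.8 0.35 0 0 0; 0.1 0.8 0.35 0 0 0; 0.1 0.8 0.35 0 0 0; 0.1 0.8 0.35 0 0 0; 0.1 0.8 0.35 0 0 0; 0.1 0.8 0.35 0 0 0; 0.1 0.8 0.35 0 0 0; 0.1 0.8 0.35 0 0 0"

```text
t: 17.48
tool_pos: [0.4632, -0.2124, 0.2161]
tool_rot: [2.987, 0.221, -0.799]
ft_force: [0.8, -0.0, -0.8]
finger_gap: 0.64
finger_force: 84.2
```

```bash
python3 - <<'E'
from h import *
s=ctrl.observe();p=s["tool_pos"];print(s["t"],p,s["q"].round(2),s["ft_force"].round(1),s["finger_gap"])
R=Ro.from_rotvec(s["tool_rot"]).as_matrix();d=json.load(open("cup.json"));print("axis",(R@d["c"]).round(3),"rim",(p+R@d["rim"]).round(3))
g2,Rg=goal([.457,-.261,.09],.15);plan(g2,Rg,10)
E
```

```text
17.4833 [ 0.46320948 -0.21241443  0.21609185] [ 0.16  0.54  0.09  1.8   0.16  1.29 -1.26] [ 0.8 -0.  -0.8] 0.6397443128753473
axis [ 0.     0.001 -1.   ] rim [ 0.479 -0.21   0.179]
10 x [0.093 0.235 0.458] [-0.002 -0.    -0.001]
[[0.463, -0.212, 0.216], [0.441, -0.264, 0.128]]
```

>>> play_rows:
  deltas: "0.09 0.24 0.46 0 0 0; 0.09 0.24 0.46 0 0 0; 0.09 0.24 0.46 0 0 0; 0.09 0.24 0.46 0 0 0; 0.09 0.24 0.46 0 0 0; 0.09 0.24 0.46 0 0 0; 0.09 0.24 0.46 0 0 0; 0.09 0.23 0.46 0 0 0; 0.09 0.23 0.46 0 0 0; 0.09 0.23 0.46 0 0 0"

```text
t: 18.32
tool_pos: [0.4401, -0.2629, 0.1275]
tool_rot: [2.987, 0.221, -0.799]
ft_force: [0.7, -0.1, -0.9]
finger_gap: 0.636
finger_force: 84.2
```

```bash
python3 - <<'E'
from h import *
s=ctrl.observe();p=s["tool_pos"];R=Ro.from_rotvec(s["tool_rot"]).as_matrix();d=json.load(open("cup.json"));rim=p+R@d["rim"];ax=R@d["c"];print("rim",rim.round(4),ax.round(3))
out=[]
for n,(r0,r1,c0,c1) in dict(top=(195,265,375,435),scene=(165,235,210,270)).items():
    C=ctrl.read_camera(n);k=6
    m=np.mean([ctrl.read_camera(n)["image"][:,:,::-1].astype(float) for _ in range(2)],0).astype(np.uint8)
    im=cv2.resize(m[r0:r1,c0:c1],None,fx=k,fy=k,interpolation=cv2.INTER_CUBIC)
    for o,col in((rim,(0,0,255)),(rim-.1*ax,(0,255,0))):
        for t in np.arange(0,6.28,.26):
            u,v=proj(C,o+.028*np.array([np.cos(t),np.sin(t),0]));cv2.circle(im,(int((u-c0+.5)*k),int((v-r0+.5)*k)),1,col,-1)
    out.append(im)
cv2.imwrite("pics/rin.png",np.hstack(out))
E
```

```text
rim [ 0.4562 -0.2603  0.0899] [ 0.     0.001 -1.   ]
```

View pics/rin.png

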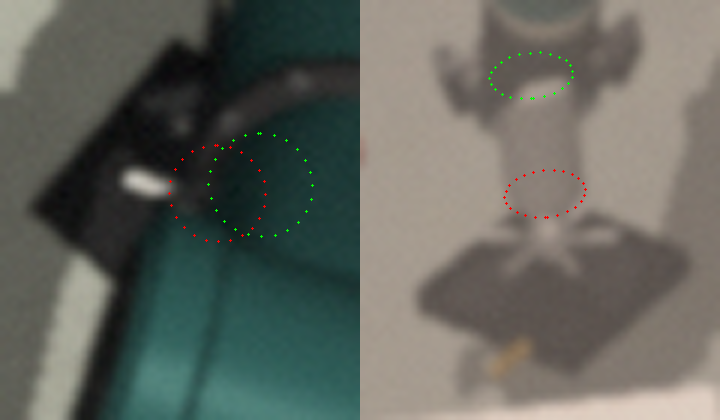

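The last picture shows the cup upside down just above the star. Its sides and lower rim, near scene (300,201), match the predicted outline within about half a pixel. I'll go down now, watching the force.

>>> play_rows:
  deltas: "0.1 -0.05 0.17 0 0 0; 0.1 0 0.17 0 0 0; 0.1 0 0.17 0 0 0; 0.1 0 0.17 0 0 0; 0.1 0 0.17 0 0 0; 0.1 0 0.17 0 0 0; 0.1 0 0.17 0 0 0; 0.05 0 0.09 0 0 0; 0 0 0 0 0 0; 0 0 0 0 0 0"

```text
t: 19.45
tool_pos: [0.4402, -0.2616, 0.0985]
tool_rot: [2.987, 0.221, -0.799]
ft_force: [-0.1, -0.3, -1.2]
finger_gap: 0.634
finger_force: 84.3
```

>>> play_rows:
  deltas: "0.05 0 0.09 0 0 0; 0.05 0 0.09 0 0 0; 0.05 0 0.09 0 0 0; 0.05 0 0.09 0 0 0; 0.05 0 0.09 0 0 0; 0 0 0 0 0 0; 0 0 0 0 0 0; 0 0 0 0 0 0; 0 0 0 0 0 0; 0 0 0 0 0 0"

```text
t: 20.28
tool_pos: [0.4402, -0.2617, 0.0885]
tool_rot: [2.987, 0.221, -0.799]
ft_force: [-0.2, 0.0, 3.2]
finger_gap: 0.635
finger_force: 84.4
```

```bash
python3 - <<'E'
from h import *
s=ctrl.observe();p=s["tool_pos"];R=Ro.from_rotvec(s["tool_rot"]).as_matrix();d=json.load(open("cup.json"));print(s["t"],"rim",(p+R@d["rim"]).round(4),s["ft_force"].round(1),s["ft_torque"].round(2),s["finger_gap"])
E
```

```text
20.2833 rim [ 0.4563 -0.2591  0.0509] [-0.2  0.   3.2] [-0.03 -0.22  0.01] 0.6348567478369677
```

>>> play_rows:
  deltas: "0.05 0 0.087 0 0 0; 0.05 0 0.087 0 0 0; 0.05 0 0.087 0 0 0; 0.025 0 0.043 0 0 0; 0 0 0 0 0 0; 0 0 0 0 0 0; 0.012 0 0.022 0 0 0; 0 0 0 0 0 0; 0 0 0 0 0 0; 0 0 0 0 0 0"

```text
t: 21.12
tool_pos: [0.4401, -0.2617, 0.0821]
tool_rot: [2.987, 0.221, -0.801]
ft_force: [0.3, 1.4, 11.6]
finger_gap: 0.637
finger_force: 84.8
```

>>> play_rows:
  deltas: "0.012 0 0.022 0 0 0; 0 0 0 0 0 0; 0 0 0 0 0 0; 0 0 0 0 0 0; 0 0 0 0 0 0; 0 0 0 0 0 0; 0 0 0 0 0 0; 0 0 0 0 0 0; 0 0 0 0 0 0; 0 0 0 0 0 0"

```text
t: 21.95
tool_pos: [0.44, -0.2617, 0.082]
tool_rot: [2.986, 0.22, -0.801]
ft_force: [1.1, 1.5, 13.2]
finger_gap: 0.638
finger_force: 85.0
```

```bash
python3 - <<'E'
from h import *
s=ctrl.observe();p=s["tool_pos"];R=Ro.from_rotvec(s["tool_rot"]).as_matrix();d=json.load(open("cup.json"));print(s["t"],"rim",(p+R@d["rim"]).round(4),(R@d["c"]).round(3),s["ft_force"].round(1),s["ft_torque"].round(2))
p1=p+[0,0,.16]
g,Rg=goal([.674,.123,.20],.15);print(g);plan(g,Rg,30,p1,R)
E
```

```text
21.95 rim [ 0.4561 -0.2591  0.0444] [-0.001  0.    -1.   ] [ 1.1  1.5 13.2] [ 0.09  0.79 -0.14]
[0.65789529 0.12038584 0.23756658]
30 x [ 0.396 -0.576 -0.222] [-0.     0.001 -0.001]
[[0.44, -0.262, 0.242], [0.513, -0.134, 0.241], [0.585, -0.007, 0.239], [0.658, 0.12, 0.238]]
```

The valve is at its stop. It held 13 N, above the 8 N spring, and stayed down for about 1.2 s without moving further. Now up and over to the peg.

>>> play_rows:
  deltas: "-0.2 0 -0.35 0 0 0; -0.4 0 -0.69 0 0 0; -0.5 0 -0.86 0 0 0; -0.5 0 -0.86 0 0 0; -0.5 0 -0.86 0 0 0; -0.5 0 -0.86 0 0 0; -0.5 0 -0.86 0 0 0; -0.5 0 -0.86 0 0 0; -0.4 0 -0.69 0 0 0; 0 0 0 0 0 0"

```text
t: 22.78
tool_pos: [0.4412, -0.2618, 0.2413]
tool_rot: [2.988, 0.22, -0.791]
ft_force: [0.0, -0.9, -0.7]
finger_gap: 0.635
finger_force: 84.4
```

>>> play_rows:
  deltas: "0.4 -0.58 -0.22 0 0 0; 0.4 -0.58 -0.22 0 0 0; 0.4 -0.58 -0.22 0 0 0; 0.4 -0.58 -0.22 0 0 0; 0.4 -0.58 -0.22 0 0 0; 0.4 -0.58 -0.22 0 0 0; 0.4 -0.58 -0.22 0 0 0; 0.4 -0.58 -0.22 0 0 0; 0.4 -0.58 -0.22 0 0 0; 0.4 -0.58 -0.22 0 0 0"

```text
t: 23.62
tool_pos: [0.5134, -0.1317, 0.2374]
tool_rot: [2.987, 0.221, -0.799]
ft_force: [-0.2, 0.4, -0.7]
finger_gap: 0.634
finger_force: 84.3
```

>>> play_rows:
  deltas: "0.4 -0.58 -0.22 0 0 0; 0.4 -0.58 -0.22 0 0 0; 0.4 -0.58 -0.22 0 0 0; 0.4 -0.58 -0.22 0 0 0; 0.4 -0.58 -0.22 0 0 0; 0.4 -0.58 -0.22 0 0 0; 0.4 -0.58 -0.22 0 0 0; 0.4 -0.58 -0.22 0 0 0; 0.4 -0.58 -0.22 0 0 0; 0.4 -0.58 -0.22 0 0 0"

```text
t: 24.45
tool_pos: [0.5865, -0.0035, 0.2352]
tool_rot: [2.987, 0.221, -0.799]
ft_force: [1.7, -0.4, -2.2]
finger_gap: 0.636
finger_force: 84.3
```

```bash
python3 - <<'E'
from h import *
s=ctrl.observe();print(s["t"],s["tool_pos"],s["q"].round(2))
g,Rg=goal([.674,.123,.16],.15);plan(g,Rg,10)
# peg refinement from the stored scene picture: column profile across the peg at rows 222..229
b=cv2.imread("pics/scenem.png").astype(int).sum(2)
S=ctrl.read_camera("scene")
for z in(.03,.06,.11):print(z,np.round(proj(S,[.674,.123,z]),1))
for z in(.03,.13):print("dry",np.round(proj(S,[.650,.0262,z]),1))
for r in(220,224,228):print(r,b[r,330:352]//3)
print(224,b[224,305:330]//3)
E
```

```text
24.45 [ 0.58647403 -0.00347643  0.23523196] [-0.1   0.64  0.02  1.55  0.02  1.47 -1.52]
10 x [ 0.479 -0.56  -0.061] [-0.001 -0.    -0.001]
[[0.586, -0.003, 0.235], [0.658, 0.12, 0.198]]
0.03 [340.3 229.8]
0.06 [340.6 224.1]
0.11 [341.1 214.4]
dry [315.7 228.9]
dry [315.9 209.5]
220 [144 142 143 145 148 146 144 144 148 153 158 158 159 157 153 150 150 149
 150 149 150 151]
224 [137 136 137 139 138 136 137 143 149 152 155 155 156 152 148 142 139 139
 139 136 134 136]
228 [139 139 139 139 139 140 140 145 150 153 155 155 153 150 144 140 139 138
 139 140 139 139]
224 [139 139 138 136 128 122 123 125 128 129 130 129 128 129 127 125 123 124
 132 137 138 138 137 139 139]
```

>>> play_rows:
  deltas: "0.48 -0.56 -0.06 0 0 0; 0.48 -0.56 -0.06 0 0 0; 0.48 -0.56 -0.06 0 0 0; 0.48 -0.56 -0.06 0 0 0; 0.48 -0.56 -0.06 0 0 0; 0.48 -0.56 -0.06 0 0 0; 0.48 -0.56 -0.06 0 0 0; 0.48 -0.56 -0.06 0 0 0; 0.48 -0.56 -0.06 0 0 0; 0.48 -0.56 -0.06 0 0 0"

```text
t: 25.33
tool_pos: [0.6581, 0.1204, 0.1969]
tool_rot: [2.987, 0.221, -0.799]
ft_force: [-0.4, -0.1, -0.8]
finger_gap: 0.637
finger_force: 84.3
```

```bash
python3 - <<'E'
from h import *
s=ctrl.observe();print(s["t"],s["tool_pos"],s["q"].round(2))
R=Ro.from_rotvec(s["tool_rot"]).as_matrix();p=s["tool_pos"];d=json.load(open("cup.json"));rim=p+R@d["rim"];print("rim",rim.round(4))
g,Rg=goal([.674,.123,.098],.15);plan(g,Rg,10)
S=ctrl.read_camera("scene");b=S["image"].astype(int).sum(2)//3
for z in(.05,.1):
    u,v=proj(S,rim+[0,0,z]);w=S["fx"]*.028/ (S["R"]@(rim+[0,0,z])+S["t"])[2];r=int(round(v));print("pred",round(u,1),r,"edges",u-w,u+w,b[r,int(u)-14:int(u)+15],int(u)-14)
a=cv2.imread("pics/topm.png").astype(int).sum(2)//3;T=ctrl.read_camera("top")
for z in(.03,.11):print(np.round(proj(T,[.674,.123,z]),1))
for r in range(160,177):print(r,a[r,290:312])
E
```

```text
25.3333 [0.65809317 0.12035068 0.19693847] [-0.23  0.79 -0.01  1.34 -0.03  1.53 -1.65]
rim [0.6742 0.123  0.1594]
10 x [ 0.152 -0.001  0.266] [-0.001 -0.    -0.001]
[[0.658, 0.12, 0.197], [0.658, 0.12, 0.136]]
pred 342.2 194 edges 334.8811547785122 349.5622706787619 [149 151 151 151 147 139 129 118 117 121 125 128 129 130 131 128 128 127
 126 124 126 132 134 118  98  86  83  81  81] 328
pred 342.8 183 edges 335.3332786267233 350.27767927147715 [114 107  95  97  96  96  98  97  95  92  91  89  87  88  84  88  82  84
  87  89  91  90  87  85  83  86  85  89  88] 328
[301.  169.9]
[300.2 165.6]
160 [140 141 143 141 142 140 141 140 139 138 138 139 137 133 131 133 137 133
 119 108 114 129]
161 [141 142 141 142 143 140 141 139 138 135 133 132 133 134 138 140 141 139
 133 130 131 135]
162 [141 143 142 142 142 140 138 134 131 127 122 121 123 126 129 135 139 141
 139 139 139 139]
163 [143 142 142 143 142 139 135 130 126 120 115 115 120 118 120 125 133 139
 141 141 140 140]
164 [142 143 143 142 142 139 133 130 118 111 113 123 130 126 120 116 123 135
 139 141 141 141]
165 [143 143 144 142 141 1
[... 413 characters left out ...]
2 130 117 113 125
 137 141 143 143]
170 [144 143 144 143 143 140 136 135 142 147 149 147 143 135 125 115 116 129
 138 142 142 143]
171 [144 145 145 144 143 140 134 130 132 137 138 137 134 126 118 116 121 134
 140 143 143 144]
172 [145 145 145 145 145 143 136 130 127 128 128 128 126 120 118 118 129 138
 143 144 144 144]
173 [144 146 146 145 144 144 140 134 129 125 124 122 120 121 123 127 136 142
 143 144 144 144]
174 [145 146 146 146 146 146 144 140 134 129 127 124 127 129 135 138 141 144
 143 144 144 143]
175 [145 145 144 145 146 146 146 144 141 139 136 135 137 140 142 144 145 144
 145 144 145 144]
176 [146 147 146 146 145 146 145 146 144 143 143 143 143 142 146 146 145 146
 145 144 144 145]
```

>>> play_rows:
  deltas: "0.152 0 0.266 0 0 0; 0.152 0 0.266 0 0 0; 0.152 0 0.266 0 0 0; 0.152 0 0.266 0 0 0; 0.152 0 0.266 0 0 0; 0.152 0 0.266 0 0 0; 0.152 0 0.266 0 0 0; 0.152 0 0.266 0 0 0; 0.152 0 0.266 0 0 0; 0.152 0 0.266 0 0 0"

```text
t: 26.27
tool_pos: [0.6572, 0.1189, 0.1355]
tool_rot: [2.987, 0.221, -0.799]
ft_force: [0.5, 0.0, -1.0]
finger_gap: 0.642
finger_force: 84.3
```

>>> play_rows:
  deltas: "0.13 0 0.225 0 0 0; 0.13 0 0.225 0 0 0; 0.13 0 0.225 0 0 0; 0.13 0 0.225 0 0 0; 0.13 0 0.225 0 0 0; 0.13 0 0.225 0 0 0; 0.13 0 0.225 0 0 0; 0.13 0 0.225 0 0 0; 0.13 0 0.225 0 0 0; 0.13 0 0.225 0 0 0"

```text
t: 27.1
tool_pos: [0.6573, 0.1187, 0.0836]
tool_rot: [2.987, 0.221, -0.799]
ft_force: [1.5, 0.2, -0.5]
finger_gap: 0.637
finger_force: 84.3
```

```bash
python3 - <<'E'
from h import *
s=ctrl.observe();p=s["tool_pos"];R=Ro.from_rotvec(s["tool_rot"]).as_matrix();d=json.load(open("cup.json"));print(s["t"],"rim",(p+R@d["rim"]).round(4),(R@d["c"]).round(3),s["ft_force"].round(1),s["ft_torque"].round(2))
E
```

```text
27.1 rim [0.6734 0.1214 0.046 ] [ 0.     0.001 -1.   ] [ 1.5  0.2 -0.5] [ 0.1  -0.66 -0.02]
```

>>> play_rows:
  deltas: "0.05 -0.04 0.087 0 0 0; 0.05 -0.03 0.087 0 0 0; 0.05 0 0.087 0 0 0; 0.05 0 0.087 0 0 0; 0.05 0 0.087 0 0 0; 0.05 0 0.087 0 0 0; 0 0 0 0 0 0; 0.025 0 0.043 0 0 0; 0 0 0 0 0 0; 0 0 0 0 0 0"

```text
t: 27.93
tool_pos: [0.6571, 0.1201, 0.0711]
tool_rot: [2.987, 0.221, -0.799]
ft_force: [-0.3, 0.3, -1.7]
finger_gap: 0.633
finger_force: 84.3
```

>>> play_rows:
  deltas: "0.025 0 0.043 0 0 0; 0 0 0 0 0 0; 0.012 0 0.022 0 0 0; 0 0 0 0 0 0; 0.012 0 0.022 0 0 0; 0 0 0 0 0 0; 0 0 0 0 0 0; 0 0 0 0 0 0; 0 0 0 0 0 0; 0 0 0 0 0 0"

```text
t: 28.77
tool_pos: [0.6571, 0.1201, 0.0704]
tool_rot: [2.987, 0.221, -0.799]
ft_force: [0.1, -0.0, 5.2]
finger_gap: 0.639
finger_force: 84.5
```

The rim is on the rack: 6 N of contact at the expected height, allowing for the same 2 mm offset seen at the valve stop. I'll release and back off along the tool axis.

>>> play_rows:
  deltas: "0 0 0 0 0 0; 0 0 0 0 0 0; 0 0 0 0 0 0; 0 0 0 0 0 0; 0 0 0 0 0 0; 0 0 0 0 0 0; 0 0 0 0 0 0; 0 0 0 0 0 0; 0 0 0 0 0 0; 0 0 0 0 0 0"
  gripper: 0.75

```text
t: 29.6
tool_pos: [0.6571, 0.1201, 0.0691]
tool_rot: [2.987, 0.221, -0.799]
ft_force: [-0.8, 0.2, 0.1]
finger_gap: 0.875
finger_force: 0.0
```

>>> play_rows:
  deltas: "0 0 -0.1 0 0 0; 0 0 -0.2 0 0 0; 0 0 -0.4 0 0 0; 0 0 -0.5 0 0 0; 0 0 -0.5 0 0 0; 0 0 -0.6 0 0 0; 0 0 -0.8 0 0 0; 0 0 -0.8 0 0 0; 0 0 -0.8 0 0 0; 0 0 -0.8 0 0 0"

```text
t: 30.43
tool_pos: [0.7124, 0.1287, 0.1663]
tool_rot: [2.988, 0.221, -0.797]
ft_force: [1.0, -0.7, -1.0]
finger_gap: 0.874
finger_force: 0.0
```

>>> play_rows:
  deltas: "-0.4 0 -0.8 0 0 0; -0.4 0 -0.8 0 0 0; -0.4 0 -0.8 0 0 0; -0.4 0 -0.8 0 0 0; -0.4 0 -0.8 0 0 0; -0.4 0 -0.8 0 0 0; -0.4 0 -0.8 0 0 0; -0.2 0 -0.4 0 0 0; 0 0 0 0 0 0; 0 0 0 0 0 0"

```text
t: 31.27
tool_pos: [0.7195, 0.1301, 0.2989]
tool_rot: [2.988, 0.221, -0.797]
ft_force: [-0.5, -1.1, -0.4]
finger_gap: 0.874
finger_force: 0.0
```

```bash
python3 - <<'E'
from h import *
s=ctrl.observe();print(s["t"],s["tool_pos"],s["ft_force"].round(1))
S=ctrl.read_camera("scene");b=np.mean([ctrl.read_camera("scene")["image"] for _ in range(4)],0).astype(int).sum(2)//3
a0=cv2.imread("pics/scenem.png").astype(int).sum(2)//3
for z in(.04,.08,.13,.14):
    u,v=proj(S,[.674,.123,z]);r=int(round(v));print(z,round(u,1),r,b[r,330:354],a0[r,330:354])
for z in(.08,.125):
    u,v=proj(S,[.650,.0262,z]);r=int(round(v));print("dry",round(u,1),r,b[r,304:328],a0[r,304:328])
d=np.abs(b-a0)>18
n,_,st,ce=cv2.connectedComponentsWithStats(d.astype(np.uint8))
for i in range(1,n):
    if st[i][4]>12:print(st[i],ce[i].round())
u,v=proj(S,[.674,.123,.136]);print(b[202:234,341])
E
```

```text
31.2667 [0.71949357 0.1301296  0.29885432] [-0.5 -1.1 -0.4]
0.04 340.4 228 [125 128 130 129 124 123 123 126 128 129 128 127 128 128 126 123 124 129
 135 137 140 140 140 140] [139 139 139 139 139 140 140 145 150 153 155 155 153 150 144 140 139 138
 139 140 139 139 139 139]
0.08 340.8 220 [143 143 143 139 128 121 124 125 128 128 129 129 131 128 127 125 123 127
 140 149 150 152 153 153] [144 142 143 145 148 146 144 144 148 153 158 158 159 157 153 150 150 149
 150 149 150 151 151 151]
0.13 341.3 210 [153 153 153 151 149 156 162 164 164 162 163 163 163 163 163 162 165 162
 158 154 154 154 154 155] [153 152 152 152 152 153 153 154 153 153 153 154 154 153 153 154 153 153
 152 152 154 153 154 152]
0.14 341.4 208 [153 152 154 151 151 157 161 162 164 163 163 163 163 163 163 163 161 159
 156 154 153 154 154 152] [153 152 151 153 150 152 153 153 152 153 154 154 155 153 154 154 154 154
 153 153 153 153 153 153]
dry 315.8 219 [124 119 117 113 114 115 118 124 124 127 129 129 130 129 128 127 124 123
 119 117 117 123 135 145] [148 146 143 142 140 131 123 123 125 126 128 130 128 129 128 126 125 123
 1
[... 672 characters left out ...]
60] [122. 113.]
[114 112   5  13  38] [116. 118.]
[373 121  12   3  26] [379. 122.]
[ 335  124   60   57 1700] [366. 150.]
[205 161  71  35 807] [238. 178.]
[281 166  29  55 812] [297. 190.]
[178 179  25  14 104] [191. 186.]
[310 181   8   7  34] [313. 184.]
[353 181   4   9  23] [355. 184.]
[359 188   6   7  28] [362. 191.]
[172 190   9   7  22] [176. 193.]
[131 194  38   9 185] [150. 198.]
[313 205  10   9  73] [317. 209.]
[334 213  14  19 159] [341. 221.]
[321 217  18  21 150] [328. 231.]
[ 328  244   40   44 1012] [346. 267.]
[147 329   5   6  21] [149. 332.]
[152 153 154 155 159 163 163 163 163 163 163 161 156 143 134 129 130 131
 129 130 130 130 130 130 131 130 127 129 127 128 127 126]
```

The cup stands on the peg at full depth: its top disc is at scene (341,210), as predicted for 130 mm. Part of the drying cup's top looks darker, which is probably the arm's shadow. I'll move away and check once more.

>>> play_rows:
  deltas: "-0.4 -0.8 -0.6 0 0 0; -0.4 -0.8 -0.6 0 0 0; -0.4 -0.8 -0.6 0 0 0; -0.4 -0.8 -0.6 0 0 0; -0.4 -0.8 -0.6 0 0 0; -0.4 -0.8 -0.6 0 0 0; -0.4 -0.8 -0.6 0 0 0; -0.4 -0.8 -0.6 0 0 0; -0.2 -0.4 -0.3 0 0 0; 0 0 0 0 0 0"

```text
t: 32.35
tool_pos: [0.69, 0.2689, 0.4239]
tool_rot: [2.992, 0.233, -0.792]
ft_force: [-0.5, 0.9, 0.4]
finger_gap: 0.874
finger_force: 0.0
```

```bash
python3 - <<'E'
from h import *
s=ctrl.observe();print(s["t"],s["tool_pos"],abs(s["joint_velocities"]).max())
b=np.mean([ctrl.read_camera("scene")["image"] for _ in range(4)],0).astype(int).sum(2)//3
a0=cv2.imread("pics/scenem.png").astype(int).sum(2)//3
for r in(206,210,214,219,226):print("dry",r,b[r,306:326],a0[r,306:326])
for r in(208,220,228):print("cup",r,b[r,331:352])
E
```

```text
32.35 [0.69004052 0.26890365 0.42390054] 0.05827182629197507
dry 206 [151 147 134 126 134 146 155 160 160 161 161 161 160 159 153 143 130 122
 117 116] [153 153 149 142 139 147 154 159 161 161 162 161 160 159 155 148 149 151
 152 152]
dry 210 [151 151 149 149 155 160 162 162 162 161 160 162 162 163 163 162 152 133
 121 119] [151 152 152 152 157 162 162 162 162 162 162 162 162 162 163 162 157 151
 149 152]
dry 214 [152 153 147 134 124 124 130 134 138 140 142 143 141 135 130 124 118 118
 117 118] [152 152 146 133 124 124 130 134 137 141 141 143 142 136 130 125 125 135
 148 151]
dry 219 [143 142 138 131 123 123 124 127 127 129 129 128 128 126 125 123 117 117
 118 117] [143 142 140 131 123 123 125 126 128 130 128 129 128 126 125 123 125 135
 145 149]
dry 226 [139 139 136 127 122 123 125 128 130 129 130 129 127 126 125 122 123 133
 137 140] [139 139 135 127 122 123 126 127 129 129 129 129 128 126 125 121 123 131
 138 139]
cup 208 [118 119 127 132 133 129 128 124 124 123 123 124 125 125 127 134 141 148
 152 152 152]
cup 220 [111 111 111 114 119 122 125 126 127 129 129 129 128 127 125 123 126 139
 148 149 151]
cup 228 [119 113 110 116 120 123 126 129 127 129 128 128 127 124 122 118 113 110
 110 111 115]
```

The drying cup is unchanged, and the darkening was only shadow. Handing in.

```bash
python3 -c "
from rig import ctrl
print(ctrl.sign_off())"
```

```text
the job is handed in; nothing more can be done
None
```

The cup was rinsed with the valve at its stop for about 1.2 s (13 N), then set upside down on the free peg with its rim on the rack, and the job was handed in at about 32.5 s; the drying cup's outline is unchanged in the last image and no unexpected contact force was read.

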